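Fill the gift jar with gold chocolate batons

TASK

Feed the two gold-foil batons from the rack, one at a time, into the glass jar, through the off-centre hole in its narrow copper neck (it may be turned any way). Keep the jar standing about where it is, let the two blue batons stay in their slots, and do not disturb anything else on the table.

Things in the scene. Friction and masses are not known exactly. Their poses are not given: they have to be found in the camera images.
- jar: heavy clear glass jar, loose on the table, about 1.2 kg (slides or tips if pushed): body 120 mm in diameter to 125 mm up, sloping shoulder to 150 mm, topped by a round copper filler neck 56 mm across with a flat top at 185 mm and one off-centre hole (see jar_rim). Below the neck the inside is 110 mm wide; floor 12 mm up with a low cone in its middle. Origin: centre of the underside, z up
- jar_rim (a point): centre of the copper neck's flat top, on the jar's axis, 185 mm above its underside. The neck has one upright round hole, 24 mm in diameter, no lead-in, 35 mm deep, its centre 9 mm off this point. The neck swivels stiffly and starts turned any way; its angle is in no pose reading (nor in the jar's yaw): find the hole by looking or by feeling with a baton
- rack: fixed low steel rack, four slots along its x axis at y = -75, -25, 25, 75 mm; origin on the table under its centre. A baton rests on two crossbars (6 mm wide, at x = -36 and 36 mm, tops 34 mm above the table, 5 mm high teeth between slots stop rolling); between the crossbars it is open down to the table. Side rails at y = +-100 mm, 16 mm high
- gold1_mid (a point): gold foil-wrapped chocolate baton: rigid round bar, 18 mm in diameter, 90 mm long, flat ends, about 30 g, two white bands; this point is its centre, x axis along its length (either end may go first). It starts lying level along one of the four rack slots, any of them, centred within 4 mm, centre 43 mm above the table
- gold2_mid (a point): gold foil-wrapped chocolate baton: rigid round bar, 18 mm in diameter, 90 mm long, flat ends, about 30 g, two white bands; this point is its centre, x axis along its length (either end may go first). It starts lying level along one of the four rack slots, any of them, centred within 4 mm, centre 43 mm above the table
- blue1_mid (a point): blue foil-wrapped chocolate baton: rigid round bar, 18 mm in diameter, 90 mm long, flat ends, about 30 g, two white bands; this point is its centre, x axis along its length (either end may go first). It starts lying level along one of the four rack slots, any of them, centred within 4 mm, centre 43 mm above the table. It stays in the rack
- blue2_mid (a point): blue foil-wrapped chocolate baton: rigid round bar, 18 mm in diameter, 90 mm long, flat ends, about 30 g, two white bands; this point is its centre, x axis along its length (either end may go first). It starts lying level along one of the four rack slots, any of them, centred within 4 mm, centre 43 mm above the table. It stays in the rack
- stopper: cork stopper, 38 mm in diameter, 36 mm high, origin at its underside; bystander
- nozzle: steel piping nozzle, a cone 30 mm in diameter and 42 mm high, origin at its underside; bystander
- bowl: open steel bowl, 170 mm in diameter, 75 mm high, origin at its underside; bystander
- mould: white praline mould with brown filled cups, 140 x 200 x 26 mm, origin at its underside; bystander on the right
- mould2: a second such white mould, 140 x 200 x 26 mm; bystander on the left
- spatula: spatula lying on the table beyond the jar and rack; bystander
- sprinkles: small capped jar, 56 mm in diameter, 90 mm high, origin at its underside; bystander
Things that resemble listed ones, but are neither listed nor needed, are in the scene too. What is shaped like the part that bears gold2_mid but pink or red is not meant.

How it is judged:
By the outcome, as a careful person would: the job done as asked, in the order asked, and still so for the second after the job is handed in, with the robot touching nothing.
It also fails if it takes over 67 s, if anything falls off the work surface, if the arm or the gripper's body presses on something with over 40 N, if the wrist force passes 120 N, or if a joint passes its speed limit or range.

ROBOT

A 6-joint arm with a two-finger parallel gripper is mounted at the origin on the work surface. World frame = base frame: x ahead of the robot, y to its left, z up, the work surface at z = 0. Lengths are in m, angles in rad, forces in N, time in s.
With the tool pointing down it reaches from about 0.275 to 0.825 m from the base axis. Payload 5.2 kg.
Tool frame: the origin (TCP) lies between the finger pads; the fingertips stand 17 mm ahead of it and the grasp point (between the pads) lies 2 mm behind it; z points along the fingers, y is the line along which they close (so a half turn about z gives the same grasp; the last joint's range is limited). The gripper opens to 93 mm and grips with 3 to 60 N. Pads are 15 mm wide; open, the fingers measure 128 mm over their backs; the gripper's body (75 mm by 188 mm) begins 65 mm behind the grasp point.
Start: joints at [-1.327, 0.259, 1.535, -0, 1.348, -0.203], TCP at [0.238, -0.496, 0.236] pointing down, gripper open.
Joint ranges: [-3.14, 3.14], [-0.91, 2.08], [0.19, 2.58], [-1.22, 4.36], [0.22, 2.71], [-3.12, 3.12]. Speed limits (rad/s): [2.57, 2.57, 3.14, 3.14, 3.14, 3.14].

INTERFACE

Orientations are given as a 3x3 rotation matrix whose columns are the frame's x, y, z axes.
In Python, from cell import r, viewer, workorder gives the robot as it stands.
- The arm moves only by the tool play_rows, never from a script. Its argument "moves" is a list of rows, each a list of 7 numbers: the shift along the world's x, y, z in mm, then the turn, a rotation vector about the world's x, y, z in degrees, then the gripper command: -1 is shut, 1 is fully open, values between are in proportion. A call has 1 to 5 rows; each row shifts and turns the commanded pose from where the row before left it; what a row does not reach is not made up. A row lasts 1/10 s, in which the tool goes at most 50 mm and 8.59 degrees, less where a joint would pass 70% of its speed; a pose out of reach is approached as far as the arm can. A call is refused whole if a number of a shift passes 50 or a number of a turn 8.59, either way. A call with a gripper value outside its range is refused whole. The fingers move at their own pace and stop on an object; the grip force is fixed at half the most. Time passes only in rows, so rows that do not move let the fingers close. It gives the time, the measured TCP pose, the force, the opening and the grip force at its end, in the units of the state.
- r.observe(): the state, without advancing time (a new reading comes with each control period).
- viewer.snapshot(name): name is "side" or "top"; returns (picture, depth): 400x640x3 uint8, red, green, blue; 400x640 float32, m along the optical axis (not along the pixel's ray), 0 where there is no reading.
- viewer.get_calibration(name): a dict with "mtx" (3x3 intrinsics, pixels), "world_from_camera" (4x4, takes a point from camera to world coordinates). Camera axes: x right, y down, z forward; pixel columns grow to the right and rows downward; lengths in m; the calibration is good to about 2 mm. A picture is of the moment at which its call begins. get_calibration takes no time and is no camera call.
- workorder.job_done(): hands the job in; it is judged then, once.
The state is a dict: "time_s": time; "qpos": joint angles; "joint_vel": joint speeds; "tau": joint torques, N m; "tcp_pos": TCP position; "orientation": TCP orientation; "wrist_force": force on the tool from outside, world axes, zero at the start; "wrist_torque": the same for the moment, N m; "width": finger opening in m; "finger_force": force on a finger pad.
Only numpy, scipy, OpenCV 4.12 (cv2) and the standard library are available. Lean on these libraries where they do the work, as an engineer would, in place of code of your own. Each camera call takes 0.05 s, during which the arm holds its last target. There are 200 camera calls.

## Working session

There is one attempt and no reset: what is moved stays moved. The work goes in short steps, Python scripts to look and compute and a tool call to move; the robot and the scene stay as the last step left them, time stands still between calls to the robot, and variables do not carry over. Pictures are saved under pics/ and viewed, at most 10 in all, crops included, and the job is handed in when it is done.

Besides the shell and the picture viewer there is one more tool, called by a JSON object that holds its "fn" and its "kwargs". play_rows: Moves the arm, as the interface text tells. Its arguments: {"type":"object","properties":{"moves":{"type":"array"}},"required":["moves"]}

```bash
mkdir -p pics; cat > h.py <<'E'
import numpy as np, cv2
from cell import r, viewer, workorder
def snap(n,f=None):
    p,d=viewer.snapshot(n)
    if f: cv2.imwrite('pics/'+f,p[:,:,::-1])
    np.savez('/tmp/%s.npz'%n,p=p,d=d)
    return p,d
def cal(n):
    c=viewer.get_calibration(n); return np.array(c['mtx']),np.array(c['world_from_camera'])
def onz(n,u,v,z):
    K,T=cal(n); d=T[:3,:3]@np.linalg.inv(K)@np.array([u,v,1.]); o=T[:3,3]
    return o+d*(z-o[2])/d[2]
def pts(n,d):
    K,T=cal(n); v,u=np.mgrid[:d.shape[0],:d.shape[1]]
    c=np.stack([u,v,np.ones_like(u)],-1)@np.linalg.inv(K).T*d[...,None]
    return c@T[:3,:3].T+T[:3,3]
def proj(n,P):
    K,T=cal(n); c=T[:3,:3].T@(np.array(P)-T[:3,3]); q=K@c; return q[:2]/q[2]
E
python3 - <<'E'
from h import *
snap('top','t0.png');snap('side','s0.png')
for n in('top','side'):print(cal(n))
s=r.observe();print(s)
E
```

```text
(array([[464.25685153,   0.        , 323.05358157],
       [  0.        , 464.25685153, 195.29964531],
       [  0.        ,   0.        ,   1.        ]]), array([[-1.49711835e-02, -9.99194932e-01,  3.72203184e-02,
         4.97886112e-01],
       [-9.99842714e-01,  1.46061439e-02, -1.00601995e-02,
        -1.42842784e-03],
       [ 9.50845501e-03, -3.73650773e-02, -9.99256444e-01,
         1.71905306e+00],
       [ 0.00000000e+00,  0.00000000e+00,  0.00000000e+00,
         1.00000000e+00]]))
(array([[369.72910771,   0.        , 314.69011136],
       [  0.        , 369.72910771, 202.03208355],
       [  0.        ,   0.        ,   1.        ]]), array([[ 0.93464156, -0.20450051,  0.29090324,  0.24170197],
       [-0.35525367, -0.57264181,  0.73883435, -0.77531972],
       [ 0.01549136, -0.79388973, -0.60786439,  0.76786334],
       [ 0.        ,  0.        ,  0.        ,  1.        ]]))
{'time_s': 0.1, 'qpos': array([-1.32680039e+00,  2.59289629e-01,  1.53593480e+00, -2.19770474e-05,
        1.34802103e+00, -2.02799591e-01]), 'joint_vel': array([ 0.00052853,  0.00132548, -0.00352729, -0.00097025,  0.00144097,
       -0.00212218]), 'tau': array([ 2.38791450e-03, -4.38208973e+01, -2.84641653e+01,  7.21720909e-02,
        3.62418126e-02, -5.66057452e-05]), 'tcp_pos': array([ 0.23754495, -0.49555179,  0.23490592]), 'orientation': array([[ 9.01834273e-01,  4.32081899e-01, -4.20087983e-04],
       [ 4.32081991e-01, -9.01832910e-01,  1.59867453e-03],
       [ 3.11909161e-04, -1.62325194e-03, -9.99998634e-01]]), 'wrist_force': array([-0.71700026,  0.17683707,  0.45325964]), 'wrist_torque': array([0.00126447, 0.00331366, 0.00563035]), 'finger_force': 0.0, 'width': 0.09267907959468798}
```

View pics/t0.png

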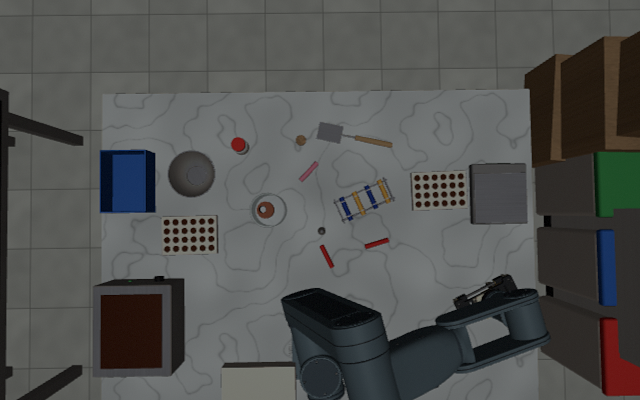

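View pics/s0.png

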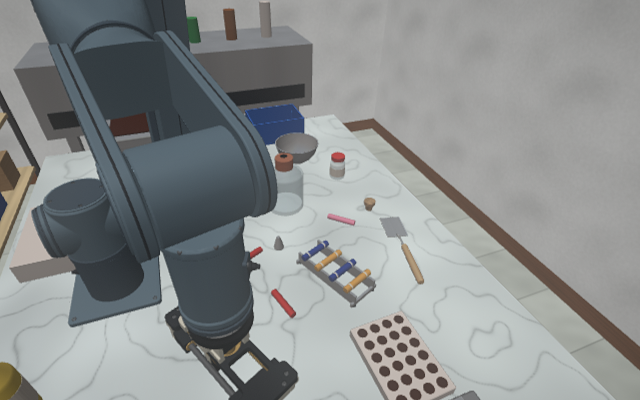

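The top view shows the rack around (365,200), with gold batons near (361,203) and (384,190), and the copper neck at (265,210). The side view shows the slot order blue, gold, blue, gold, and the neck at (284,160). I'll measure these next.

```bash
python3 - <<'E'
from h import *
p=np.load('/tmp/top.npz')['p'];d=np.load('/tmp/top.npz')['d']
hsv=cv2.cvtColor(p,cv2.COLOR_RGB2HSV)
def comps(name,lo,hi,box,z,mn=8):
    m=cv2.inRange(hsv,lo,hi); k=np.zeros_like(m); x0,y0,x1,y1=box; k[y0:y1,x0:x1]=m[y0:y1,x0:x1]
    n,l,s,c=cv2.connectedComponentsWithStats(k)
    for i in range(1,n):
        if s[i,4]<mn: continue
        ys,xs=np.nonzero(l==i)
        print(name,s[i],c[i].round(2),onz('top',*c[i],z).round(4), cv2.minAreaRect(np.c_[xs,ys].astype(np.float32)))
comps('gold',(12,90,60),(30,255,255),(325,170,405,230),.045)
comps('blue',(105,80,40),(130,255,255),(325,170,405,230),.045)
comps('neck',(0,60,40),(20,255,255),(245,190,285,230),.185)
a=cv2.resize(p[170:230,325:405],None,fx=5,fy=5,interpolation=cv2.INTER_CUBIC)
b=cv2.resize(p[190:230,245:285],None,fx=7.5,fy=7.5,interpolation=cv2.INTER_CUBIC)
cv2.imwrite('pics/c0.png',np.hstack([a,b])[:,:,::-1])
E
```

```text
gold [377 180  13  23 100] [383.34 191.31] [ 0.5715 -0.2364  0.045 ] ((383.3793640136719, 191.0517578125), (24.554306030273438, 4.858338832855225), 66.80140686035156)
gold [352 191   5   5  18] [354.17 193.28] [ 0.5659 -0.1307  0.045 ] ((354.25, 193.24998474121094), (3.535533905029297, 4.242640495300293), 45.0)
gold [354 196  12  19  84] [359.25 205.05] [ 0.5231 -0.1484  0.045 ] ((359.3247375488281, 205.3556671142578), (19.596181869506836, 4.569057941436768), 66.03750610351562)
blue [365 185  13  24  94] [370.81 196.82] [ 0.5522 -0.1907  0.045 ] ((370.7216796875, 196.62371826171875), (24.266773223876953, 4.264453887939453), 66.03751373291016)
blue [339 197   5   4  16] [341.44 198.62] [ 0.5473 -0.0844  0.045 ] ((341.0, 198.5), (3.0, 4.0), 90.0)
blue [342 202   9  14  58] [345.67 208.24] [ 0.5123 -0.0992  0.045 ] ((345.64947509765625, 208.21136474609375), (13.504103660583496, 4.061384677886963), 66.03751373291016)
blue [348 216   5   5  16] [349.88 217.94] [ 0.4772 -0.1137  0.045 ] ((350.0000305175781, 218.0), (3.5777084827423096, 3.5777084827423096), 63.43495178222656)
neck [257 202  17  17 187] [265.55 209.7 ] [0.5103 0.1735 0.185 ] ((265.0, 210.0), (16.0, 16.0), 90.0)
```

View pics/c0.png

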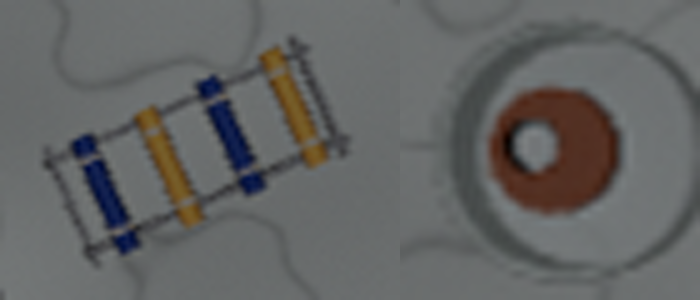

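The crop shows the hole left of the neck's centre, at about (262,209.3) in the full image. The gold batons run (354.6,193.4)–(363,213.4) and (379.4,181.6)–(388.2,201.4). Next I'll compute refined positions.

```bash
python3 - <<'E'
from h import *
z=np.load('/tmp/top.npz');p=z['p'];d=z['d']
for a,b in(((354.6,193.4),(363,213.4)),((379.4,181.6),(388.2,201.4))):
    A=onz('top',a[0]-.4,a[1]-.4,.045);B=onz('top',b[0]-.4,b[1]-.4,.045);v=A-B
    print((A+B)/2,np.degrees(np.arctan2(v[1],v[0])),np.linalg.norm(v))
up=cv2.resize(p[190:230,245:285],None,fx=10,fy=10,interpolation=cv2.INTER_CUBIC)
h=cv2.cvtColor(up,cv2.COLOR_RGB2HSV); m=cv2.inRange(h,(0,90,30),(20,255,255))
cs,hi=cv2.findContours(m,cv2.RETR_CCOMP,cv2.CHAIN_APPROX_NONE)
for c,q in zip(cs,hi[0]):
    if len(c)>60:
        e=cv2.fitEllipse(c);u=(np.array(e[0])+.5)/10-.5+[245,190]
        print(q[3],u,e[1],onz('top',*u,.185))
P=pts('top',d); print(P[209,268],P[203,265], P[203,359],P[191,383])
# side view neck
s=np.load('/tmp/side.npz')['p'];up=cv2.resize(s[145:180,268:303],None,fx=10,fy=10,interpolation=cv2.INTER_CUBIC)
h=cv2.cvtColor(up,cv2.COLOR_RGB2HSV); m=cv2.inRange(h,(0,80,60),(20,255,255));print(cv2.boundingRect(m))
x,y,w,hh=cv2.boundingRect(m);print('side centre col',268+(x+w/2)/10-.5, 'pred',proj('side',[.51,.1735,.185]),proj('side',[.5715,-.2364,.043]))
E
```

```text
[ 0.5305964  -0.14541058  0.045     ] 21.801587011226292 0.07821588417395908
[ 0.5722662 -0.2365927  0.045    ] 22.88088432607545 0.07824263841515881
-1 [265.00906525 209.50599518] (161.53611755371094, 167.8814697265625) [0.51093024 0.17531104 0.185     ]
0 [262.33723755 208.87135315] (72.25757598876953, 73.57803344726562) [0.5131542  0.18409296 0.185     ]
[0.5124482  0.16539466 0.18539721] [0.53237803 0.17503167 0.18576492] [ 0.53034896 -0.14674045  0.05470572] [ 0.57234785 -0.23430134  0.05117313]
(72, 80, 176, 183)
side centre col 283.5 pred [283.58870919 157.83841345] [356.44422164 280.9078608 ]
```

{"fn": "play_rows", "kwargs": {"moves": [[50,40,0,0,0,-1,-0.27],[50,40,0,0,0,-1,-0.27],[50,40,0,0,0,-1,-0.27],[50,40,0,0,0,0,-0.27],[50,40,0,0,0,0,-0.27]]}}

```text
time_s: 0.6
tcp_pos: [0.434, -0.3382, 0.2353]
orientation: [[0.923, 0.384, -0.0], [0.384, -0.923, 0.0], [-0.0, -0.001, -1.0]]
wrist_force: [0.8, -0.9, 0.4]
width: 0.0575
finger_force: 0.0
```

{"fn": "play_rows", "kwargs": {"moves": [[30,20,0,0,0,0,-0.27],[30,20,0,0,0,0,-0.27],[30,20,-30,0,0,0,-0.27],[0,0,-30,0,0,0,-0.27],[0,0,0,0,0,0,-0.27]]}}

```text
time_s: 1.1
tcp_pos: [0.5211, -0.2769, 0.1709]
orientation: [[0.922, 0.386, -0.008], [0.386, -0.922, 0.006], [-0.005, -0.008, -1.0]]
wrist_force: [-0.9, -0.0, 0.2]
width: 0.034
finger_force: 0.0
```

{"fn": "play_rows", "kwargs": {"moves": [[21,15,0,0,0,0,-0.27],[21,15,-20,0,0,0,-0.27],[20,15,-20,0,0,0,-0.27],[0,0,-20,0,0,0,-0.27],[0,0,0,0,0,0,-0.27]]}}

```text
time_s: 1.6
tcp_pos: [0.5834, -0.2342, 0.1138]
orientation: [[0.923, 0.384, -0.004], [0.384, -0.923, 0.002], [-0.003, -0.004, -1.0]]
wrist_force: [-0.4, -0.8, -1.0]
width: 0.0336
finger_force: 0.0
```

```bash
python3 - <<'E'
from h import *
p,d=snap('side')
print(r.observe()['tcp_pos'],r.observe()['qpos'].round(2))
c=cv2.resize(p[220:320,280:400],None,fx=6,fy=6,interpolation=cv2.INTER_CUBIC)
for t in([.5716,-.2365,.043],[.5834,-.232,.043],[.6126,-.219,.043],[.5306,-.1914,.043]):
    u=(proj('side',t)-[280,220]+.5)*6; cv2.drawMarker(c,(int(u[0]),int(u[1])),(0,255,0),0,12,1)
cv2.imwrite('pics/s1.png',c[:,:,::-1])
E
```

```text
[ 0.58398393 -0.23502342  0.11541715] [-0.56  0.5   1.49 -0.    1.16  0.62]
```

View pics/s1.png

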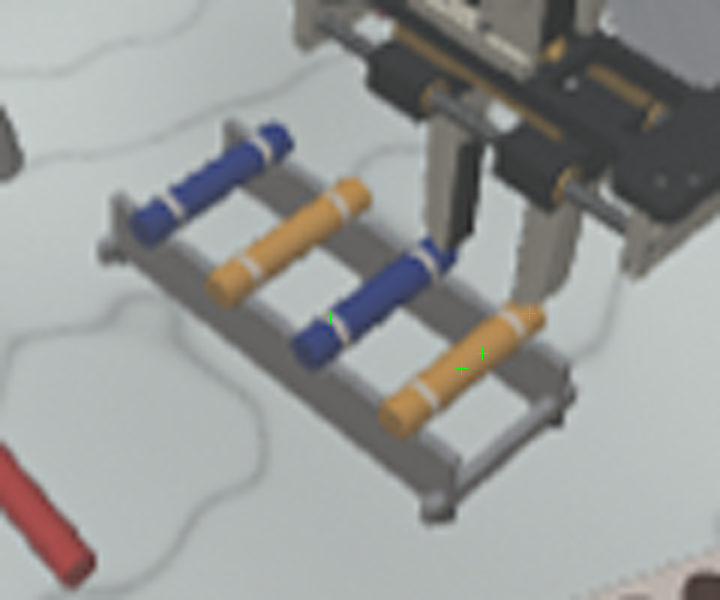

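The crop shows the marked centre lying on the right-hand gold baton (about (464,368) in the crop), so I can descend.

{"fn": "play_rows", "kwargs": {"moves": [[0,2,-20,0,0,0,-0.27],[0,0,-25,0,0,0,-0.27],[0,0,-20,0,0,0,-0.27],[0,0,-9,0,0,0,-0.27],[0,0,0,0,0,0,-0.27]]}}

```text
time_s: 2.15
tcp_pos: [0.5844, -0.2335, 0.0419]
orientation: [[0.924, 0.383, -0.001], [0.383, -0.924, 0.0], [-0.001, -0.001, -1.0]]
wrist_force: [0.7, 0.2, 1.0]
width: 0.0337
finger_force: 0.0
```

{"fn": "play_rows", "kwargs": {"moves": [[0,0,0,0,0,0,-1],[0,0,0,0,0,0,-1],[0,0,0,0,0,0,-1],[0,0,0,0,0,0,-1]]}}

```text
time_s: 2.55
tcp_pos: [0.5856, -0.2333, 0.0431]
orientation: [[0.923, 0.384, 0.002], [0.384, -0.923, -0.001], [0.001, 0.002, -1.0]]
wrist_force: [-1.0, -0.1, 5.2]
width: 0.0171
finger_force: 30.0
```

{"fn": "play_rows", "kwargs": {"moves": [[0,0,30,0,0,0,-1],[0,0,50,0,0,0,-1],[0,20,50,0,0,8.5,-1],[-5,40,50,0,0,8.5,-1],[-10,40,50,0,0,8.5,-1]]}}

```text
time_s: 3.05
tcp_pos: [0.5733, -0.1517, 0.2475]
orientation: [[0.664, 0.748, 0.001], [0.748, -0.664, -0.0], [0.001, 0.001, -1.0]]
wrist_force: [1.1, 0.5, -0.1]
width: 0.017
finger_force: 30.0
```

{"fn": "play_rows", "kwargs": {"moves": [[-10,40,40,0,0,8.5,-1],[-10,40,0,0,0,8.5,-1],[-10,40,0,0,0,8.5,-1],[-10,40,0,0,0,8.5,-1],[-10,40,0,0,0,8.5,-1]]}}

```text
time_s: 3.55
tcp_pos: [0.5238, 0.0441, 0.2807]
orientation: [[-0.016, 1.0, 0.0], [1.0, 0.016, 0.0], [0.0, 0.0, -1.0]]
wrist_force: [0.1, 0.1, -1.5]
width: 0.0172
finger_force: 30.0
```

```bash
python3 -c "
from h import *
s=r.observe();print(s['tcp_pos'],s['orientation'].round(3),s['qpos'].round(2),s['width'],s['time_s'])"
```

```text
[0.52378602 0.04412576 0.28065298] [[-0.016  1.     0.   ]
 [ 1.     0.016  0.   ]
 [ 0.     0.    -1.   ]] [-0.13  0.19  1.52  0.    1.44 -0.14] 0.017182418260151894 3.55
```

{"fn": "play_rows", "kwargs": {"moves": [[0,0,10,8.5,0,0,-1],[0,0,10,8.5,0,0,-1],[0,10,10,8.5,0,0,-1],[0,10,0,8.5,0,0,-1],[0,10,0,8.5,0,0,-1]]}}

```text
time_s: 4.05
tcp_pos: [0.5252, 0.0724, 0.3119]
orientation: [[-0.013, 1.0, 0.003], [0.735, 0.007, 0.679], [0.678, 0.011, -0.735]]
wrist_force: [-0.6, 0.8, -1.5]
width: 0.0172
finger_force: 30.0
```

```bash
python3 -c "
from h import *
s=r.observe();print(s['tcp_pos'],s['orientation'].round(3),s['qpos'].round(2),s['width'],s['time_s'])"
```

```text
[0.52516597 0.0724291  0.31187536] [[-0.013  1.     0.003]
 [ 0.735  0.007  0.679]
 [ 0.678  0.011 -0.735]] [-0.51  0.27  1.56  0.64  1.7  -0.56] 0.017154583293181737 4.05
```

{"fn": "play_rows", "kwargs": {"moves": [[0,20,0,8.5,0,0,-1],[0,20,0,8.5,0,0,-1],[0,20,0,8.5,0,0,-1],[-2,20,0,8.5,0,0,-1],[-2,10,0,8.5,0,0,-1]]}}

```text
time_s: 4.55
tcp_pos: [0.5207, 0.1629, 0.3108]
orientation: [[-0.012, 1.0, 0.001], [0.083, -0.0, 0.997], [0.997, 0.012, -0.083]]
wrist_force: [-0.0, 0.9, -0.2]
width: 0.0173
finger_force: 30.0
```

{"fn": "play_rows", "kwargs": {"moves": [[-2,10,-10,4.8,0,0,-1],[-3,10,-10,0,0,0,-1],[0,0,0,0,0,0,-1],[0,0,0,0,0,0,-1]]}}

```text
time_s: 4.95
tcp_pos: [0.5157, 0.1827, 0.291]
orientation: [[-0.012, 1.0, -0.001], [0.006, 0.001, 1.0], [1.0, 0.012, -0.006]]
wrist_force: [0.4, -0.4, -0.5]
width: 0.0169
finger_force: 30.0
```

```bash
cat > see.py <<'E'
import sys
from h import *
s=r.observe();R=s['orientation'];print(s['tcp_pos'].round(4),R.round(3),s['qpos'].round(2),s['time_s'])
p,d=snap('side');t,_=snap('top')
c=cv2.resize(p[80:220,230:340],None,fx=4,fy=4,interpolation=cv2.INTER_CUBIC)
e=cv2.resize(t[180:235,235:295],None,fx=6,fy=6,interpolation=cv2.INTER_CUBIC)
hgt=max(c.shape[0],e.shape[0]);pad=lambda a:np.pad(a,((0,hgt-a.shape[0]),(0,0),(0,0)))
g=s['tcp_pos']-.002*R[:,2]
for q in (45-12,-57):   # predicted baton ends along tool x
    print(q,proj('side',g+q*.001*R[:,0]))
cv2.imwrite('pics/'+sys.argv[1],np.hstack([pad(c),pad(e)])[:,:,::-1])
E
python3 see.py n1.png
```

```text
[0.5157 0.1827 0.291 ] [[-0.012  1.    -0.001]
 [ 0.006  0.001  1.   ]
 [ 1.     0.012 -0.006]] [-0.52  0.61  1.84  1.15  1.89 -0.96] 4.95
33 [282.89054545 114.08551125]
-57 [284.39423404 142.22362578]
```

View pics/n1.png

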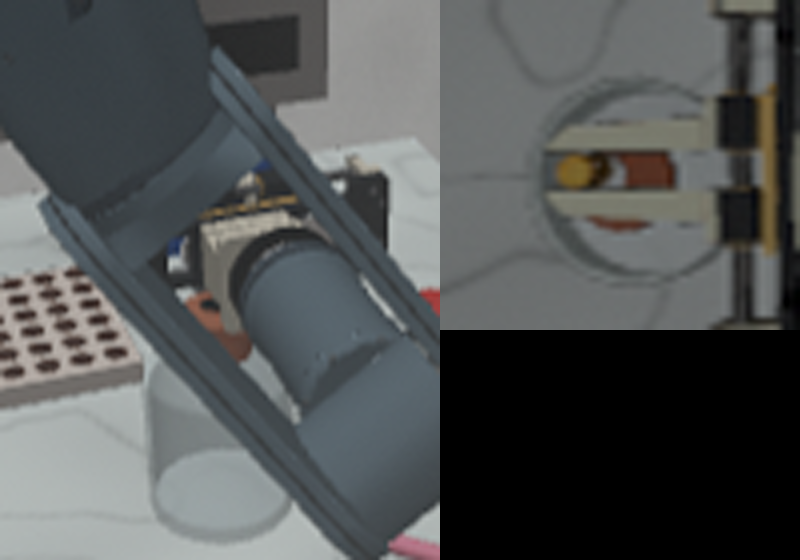

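The top view shows the gold end at crop (582,170), between the fingers, and the hole partly visible just to its right. The arm blocks the side view. I'll measure the baton's top disc with the top camera so both measurements come from one camera.

```bash
cat > bt.py <<'E'
from h import *
t,d=snap('top');s=r.observe();R=s['orientation'];g=s['tcp_pos']-.002*R[:,2]
u0=proj('top',g+.033*R[:,0]);x0,y0=(u0-9).astype(int)
up=cv2.resize(t[y0:y0+19,x0:x0+19],None,fx=10,fy=10,interpolation=cv2.INTER_CUBIC)
h=cv2.cvtColor(up,cv2.COLOR_RGB2HSV);m=cv2.inRange(h,(15,100,60),(32,255,255))
n,l,st,c=cv2.connectedComponentsWithStats(m);i=1+st[1:,4].argmax()
ct=cv2.findContours((l==i).astype(np.uint8),cv2.RETR_EXTERNAL,cv2.CHAIN_APPROX_NONE)[0][0]
e=cv2.minEnclosingCircle(ct);u=(np.array(e[0])+.5)/10-.5+[x0,y0]
print('px',u,'pred',u0,'diam px',e[1]*.2,st[i]); print('cam',onz('top',*u,g[2]+.033),'robot',g+.033*R[:,0], 'grasp',g, 'depth z',pts('top',d)[int(u[1]+.5),int(u[0]+.5)])
E
python3 bt.py
```

```text
px [257.51923065 208.19038467] pred [257.90591749 207.69785933] diam px 6.978415679931641 [  66   77   67   58 2969]
cam [0.51402155 0.18162646 0.32454115] robot [0.51548089 0.18045459 0.3245373 ] grasp [0.51594308 0.18025492 0.29154115] depth z [0.51459316 0.18042381 0.32267787]
```

{"fn": "play_rows", "kwargs": {"moves": [[-1,2,-15,0.35,0.7,0,-1],[0,0,-15,0,0,0,-1],[0,0,-10,0,0,0,-1],[0,0,0,0,0,0,-1]]}}

```text
time_s: 5.5
tcp_pos: [0.5144, 0.1846, 0.2487]
orientation: [[0.005, 1.0, 0.0], [-0.004, -0.0, 1.0], [1.0, -0.005, 0.004]]
wrist_force: [1.0, 0.2, -0.3]
width: 0.0169
finger_force: 30.0
```

```bash
python3 bt.py; python3 -c "
from h import *
s=r.observe();print(s['orientation'].round(4),s['wrist_force'])"
```

```text
px [258.45149689 208.57964096] pred [259.06141034 208.11121098] diam px 6.329547500610352 [  58   71   62   59 2785]
cam [0.51326307 0.18427986 0.28250774] robot [0.51468162 0.18238415 0.28250723] grasp [0.51454965 0.18251286 0.24950774] depth z [0.51199669 0.18582968 0.28139946]
[[ 4.0e-03  1.0e+00  1.0e-04]
 [-3.9e-03 -1.0e-04  1.0e+00]
 [ 1.0e+00 -4.0e-03  3.9e-03]] [ 0.69967559 -0.5914623  -0.05682924]
```

{"fn": "play_rows", "kwargs": {"moves": [[0,0,-5,0,0,0,-1],[0,0,-3,0,0,0,-1],[0,0,-3,0,0,0,-1],[0,0,-2,0,0,0,-1]]}}

```text
time_s: 5.95
tcp_pos: [0.5146, 0.1846, 0.2372]
orientation: [[0.002, 1.0, -0.0], [-0.003, 0.0, 1.0], [1.0, -0.002, 0.003]]
wrist_force: [0.3, 0.2, -0.5]
width: 0.0174
finger_force: 30.0
```

{"fn": "play_rows", "kwargs": {"moves": [[0,0,-4,0,0,0,-1],[0,0,-5,0,0,0,-1],[0,0,-5,0,0,0,-1],[0,0,-5,0,0,0,-1],[0,0,0,0,0,0,-1]]}}

```text
time_s: 6.45
tcp_pos: [0.5145, 0.1846, 0.2177]
orientation: [[0.003, 1.0, -0.0], [-0.003, 0.0, 1.0], [1.0, -0.003, 0.003]]
wrist_force: [-0.3, -0.1, -0.4]
width: 0.0174
finger_force: 30.0
```

{"fn": "play_rows", "kwargs": {"moves": [[0,0,-5,0,0,0,-1],[0,0,-5,0,0,0,-1],[0,0,-3,0,0,0,-1],[0,0,0,0,0,0,-1]]}}

```text
time_s: 6.85
tcp_pos: [0.5145, 0.1846, 0.205]
orientation: [[0.002, 1.0, -0.0], [-0.003, 0.0, 1.0], [1.0, -0.002, 0.003]]
wrist_force: [0.1, -1.3, -0.7]
width: 0.0171
finger_force: 30.0
```

{"fn": "play_rows", "kwargs": {"moves": [[0,0,0,0,0,0,-0.27],[0,0,0,0,0,0,-0.27],[0,0,0,0,0,0,-0.27],[0,0,0,0,0,0,-0.27],[0,0,0,0,0,0,-0.27]]}}

```text
time_s: 7.35
tcp_pos: [0.5146, 0.1846, 0.2055]
orientation: [[0.002, 1.0, -0.0], [-0.003, 0.0, 1.0], [1.0, -0.002, 0.003]]
wrist_force: [-0.4, 1.0, -0.2]
width: 0.0339
finger_force: 0.0
```

{"fn": "play_rows", "kwargs": {"moves": [[0,-5,40,0,0,0,-0.27],[0,0,50,0,0,0,-0.27],[0,-20,0,0,0,0,-0.27],[0,-40,0,-8.5,0,0,-0.27],[0,-40,0,-8.5,0,0,-0.27]]}}

```text
time_s: 7.85
tcp_pos: [0.5142, 0.0783, 0.2946]
orientation: [[0.005, 1.0, -0.001], [0.294, -0.001, 0.956], [0.956, -0.005, -0.294]]
wrist_force: [0.2, 0.6, -0.2]
width: 0.034
finger_force: 0.0
```

```bash
python3 see.py n2.png
```

```text
[0.5142 0.0783 0.2946] [[ 0.005  1.    -0.001]
 [ 0.294 -0.001  0.956]
 [ 0.956 -0.005 -0.294]] [-0.66  0.49  1.7   0.92  1.88 -0.82] 7.85
33 [292.88995262 127.31458539]
-57 [296.38211669 160.09400637]
```

View pics/n2.png

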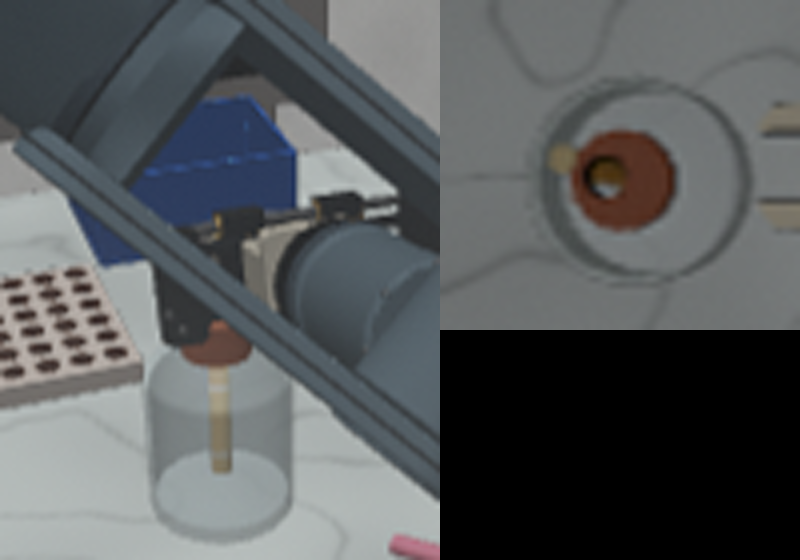

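The first baton is inside the jar, standing upright behind the neck (side crop (220,420)), and the neck is clear. The hole is at crop (605,177). Now for the second gold baton.

{"fn": "play_rows", "kwargs": {"moves": [[0,-30,0,-8.5,0,0,-0.27],[0,-30,0,-8.5,0,0,-0.27],[0,-30,0,-8.5,0,0,-0.27],[0,-30,0,-8.5,0,0,-0.27],[0,-30,0,-8.5,0,0,-0.27]]}}

```text
time_s: 8.45
tcp_pos: [0.5143, -0.0712, 0.2955]
orientation: [[0.002, 1.0, -0.0], [0.862, -0.001, 0.506], [0.506, -0.001, -0.862]]
wrist_force: [0.4, 1.0, -0.1]
width: 0.0341
finger_force: 0.0
```

{"fn": "play_rows", "kwargs": {"moves": [[0,-20,0,-8.5,0,0,-0.27],[0,-20,0,-8.5,0,0,-0.27],[0,-10,0,-8.5,0,0,-0.27],[0,-10,0,-4.9,0,0,-0.27],[0,0,0,0,0,-8.5,-0.27]]}}

```text
time_s: 8.95
tcp_pos: [0.514, -0.128, 0.295]
orientation: [[0.147, 0.989, -0.0], [0.989, -0.147, 0.004], [0.003, -0.001, -1.0]]
wrist_force: [0.4, -0.2, -1.3]
width: 0.0339
finger_force: 0.0
```

{"fn": "play_rows", "kwargs": {"moves": [[5,0,0,0,0,-8.5,-0.27],[5,0,0,0,0,-8.5,-0.27],[5,0,0,0,0,-8.5,-0.27],[5,0,-20,0,0,-8.5,-0.27],[5,0,-30,0,0,-8.5,-0.27]]}}

```text
time_s: 9.45
tcp_pos: [0.5401, -0.1295, 0.2453]
orientation: [[0.781, 0.624, 0.005], [0.624, -0.781, 0.003], [0.006, 0.0, -1.0]]
wrist_force: [-0.0, -0.0, -0.0]
width: 0.0341
finger_force: 0.0
```

```bash
python3 -c "
from h import *
s=r.observe();print(s['tcp_pos'],s['orientation'].round(3),s['qpos'].round(2),s['time_s'])
t,d=snap('top')
hsv=cv2.cvtColor(t,cv2.COLOR_RGB2HSV);m=cv2.inRange(hsv,(12,80,50),(30,255,255));m[:170]=0;m[230:]=0;m[:,:330]=0;m[:,400:]=0
print(np.count_nonzero(m))
"
```

```text
[ 0.5401181  -0.1295417   0.24532563] [[ 0.781  0.624  0.005]
 [ 0.624 -0.781  0.003]
 [ 0.006  0.    -1.   ]] [-0.44  0.26  1.51  0.01  1.37  0.46] 9.45
3
```

{"fn": "play_rows", "kwargs": {"moves": [[1,-6,-30,0,0,-8,-0.27],[2,-6,-40,0,0,-7.8,-0.27],[0,0,-40,0,0,0,-0.27],[0,0,-20,0,0,0,-0.27],[0,0,0,0,0,0,-0.27]]}}

```text
time_s: 10.0
tcp_pos: [0.5394, -0.1404, 0.1116]
orientation: [[0.919, 0.395, -0.004], [0.395, -0.919, 0.007], [-0.001, -0.008, -1.0]]
wrist_force: [-0.0, 0.1, 0.9]
width: 0.0336
finger_force: 0.0
```

```bash
python3 - <<'E'
from h import *
p,d=snap('side');s=r.observe();print(s['tcp_pos'],s['orientation'].round(3))
c=cv2.resize(p[220:320,280:400],None,fx=5,fy=5,interpolation=cv2.INTER_CUBIC)
t=s['tcp_pos'].copy();t[2]=.043
for q in(t,t-s['orientation'][:,0]*.012,t-s['orientation'][:,0]*.057,t+s['orientation'][:,0]*.033):
    u=(proj('side',q)-[280,220]+.5)*5; cv2.drawMarker(c,(int(u[0]),int(u[1])),(0,255,0),0,12,1)
cv2.imwrite('pics/s2.png',c[:,:,::-1])
E
```

```text
[ 0.54104586 -0.14123541  0.11388372] [[ 0.919  0.395 -0.001]
 [ 0.395 -0.919  0.005]
 [ 0.001 -0.004 -1.   ]]
```

View pics/s2.png

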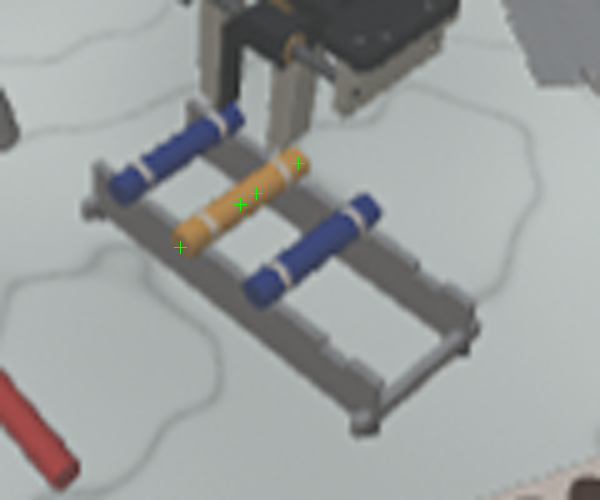

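The crop shows the markers lying along the remaining gold baton, within about 2 mm of it. The two blue batons haven't moved. I'll descend.

{"fn": "play_rows", "kwargs": {"moves": [[2,0,-20,0,0,0,-0.27],[0,0,-25,0,0,0,-0.27],[0,0,-19,0,0,0,-0.27],[0,0,-8,0,0,0,-0.27],[0,0,0,0,0,0,-0.27]]}}

```text
time_s: 10.55
tcp_pos: [0.5447, -0.1423, 0.0437]
orientation: [[0.919, 0.393, 0.004], [0.393, -0.919, 0.002], [0.004, -0.0, -1.0]]
wrist_force: [-0.2, -0.7, -0.6]
width: 0.0343
finger_force: 0.0
```

{"fn": "play_rows", "kwargs": {"moves": [[0,0,0,0,0,0,-1],[0,0,0,0,0,0,-1],[0,0,0,0,0,0,-1],[0,0,0,0,0,0,-1]]}}

```text
time_s: 10.95
tcp_pos: [0.5451, -0.1421, 0.0446]
orientation: [[0.92, 0.392, 0.005], [0.392, -0.92, 0.002], [0.006, 0.0, -1.0]]
wrist_force: [-0.6, 2.7, 6.5]
width: 0.0174
finger_force: 30.0
```

{"fn": "play_rows", "kwargs": {"moves": [[0,0,30,0,0,0,-1],[0,0,50,0,0,0,-1],[0,10,50,0,0,8.5,-1],[0,20,50,0,0,8.5,-1],[0,20,50,0,0,8.5,-1]]}}

```text
time_s: 11.45
tcp_pos: [0.5443, -0.0953, 0.2678]
orientation: [[0.657, 0.754, 0.004], [0.754, -0.657, 0.003], [0.005, 0.001, -1.0]]
wrist_force: [0.1, 0.3, -0.4]
width: 0.0171
finger_force: 30.0
```

{"fn": "play_rows", "kwargs": {"moves": [[-5,30,40,0,0,8.5,-1],[-5,30,0,0,0,8.5,-1],[-5,40,0,0,0,8.5,-1],[-5,40,0,0,0,8.5,-1],[-5,20,10,0,0,8,-1]]}}

```text
time_s: 11.95
tcp_pos: [0.5182, 0.067, 0.3146]
orientation: [[-0.018, 1.0, -0.002], [1.0, 0.018, 0.005], [0.005, -0.002, -1.0]]
wrist_force: [-0.1, -0.7, -0.3]
width: 0.0168
finger_force: 30.0
```

{"fn": "play_rows", "kwargs": {"moves": [[0,0,0,8.5,0,0,-1],[0,10,0,8.5,0,0,-1],[0,10,0,8.5,0,0,-1],[0,10,0,8.5,0,0,-1],[0,10,0,8.5,0,0,-1]]}}

```text
time_s: 12.45
tcp_pos: [0.5201, 0.104, 0.3164]
orientation: [[-0.012, 1.0, 0.003], [0.732, 0.007, 0.682], [0.682, 0.011, -0.732]]
wrist_force: [0.6, 1.2, -0.6]
width: 0.0172
finger_force: 30.0
```

{"fn": "play_rows", "kwargs": {"moves": [[0,10,0,8.5,0,0,-1],[0,10,0,8.5,0,0,-1],[0,10,0,8.5,0,0,-1],[0,10,0,8.5,0,0,-1],[0,10,0,8.5,0,0,-1]]}}

```text
time_s: 12.95
tcp_pos: [0.5202, 0.1535, 0.3154]
orientation: [[-0.012, 1.0, 0.003], [0.079, -0.002, 0.997], [0.997, 0.013, -0.079]]
wrist_force: [-0.5, -0.8, -0.8]
width: 0.0174
finger_force: 30.0
```

{"fn": "play_rows", "kwargs": {"moves": [[-2,15,-10,4.7,0.9,0,-1],[-2,12,-10,0,0,0,-1],[0,0,0,0,0,0,-1],[0,0,0,0,0,0,-1]]}}

```text
time_s: 13.35
tcp_pos: [0.5157, 0.1815, 0.2958]
orientation: [[0.003, 1.0, -0.002], [0.003, 0.002, 1.0], [1.0, -0.003, -0.003]]
wrist_force: [0.7, -0.5, -0.1]
width: 0.0172
finger_force: 30.0
```

```bash
python3 bt.py; python3 see.py n3.png
```

```text
px [256.63811874 207.71584167] pred [258.08429695 207.51921518] diam px 6.789213562011719 [  49   75   65   58 3042]
cam [0.51542565 0.18364191 0.32911794] robot [0.51594901 0.17931952 0.32911767] grasp [0.51588875 0.1792005  0.29611794] depth z [0.51456724 0.18264422 0.32855694]
[0.5159 0.1812 0.2961] [[ 0.002  1.    -0.001]
 [ 0.004  0.001  1.   ]
 [ 1.    -0.002 -0.004]] [-0.52  0.6   1.84  1.15  1.9  -0.94] 13.4
33 [283.18917933 112.59302534]
-57 [284.26007049 140.94672927]
```

View pics/n3.png

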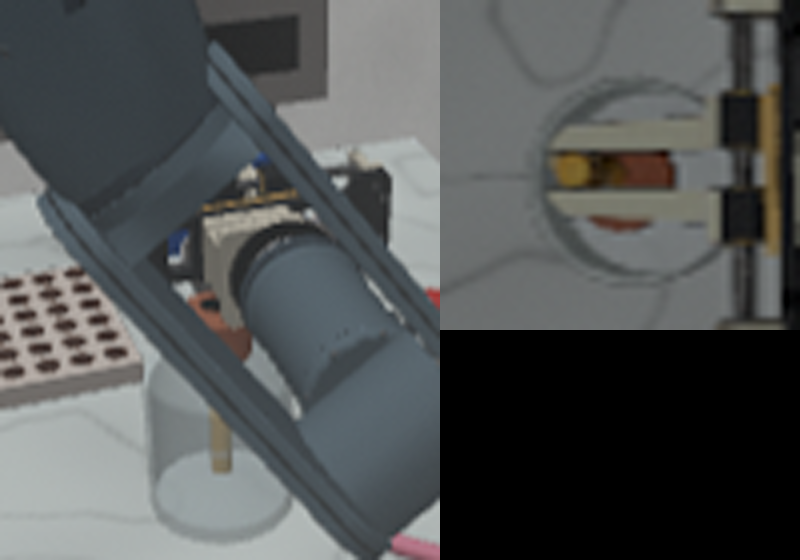

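The top crop shows the second baton's end at (572,169), about 2 mm nearer the fingertips than the first was. The first baton still stands inside the jar at crop (220,440). I'll allow for the offset.

{"fn": "play_rows", "kwargs": {"moves": [[-1,1,-15,-0.2,0,0,-1],[0,0,-15,0,0,0,-1],[0,0,-15,0,0,0,-1],[0,0,0,0,0,0,-1],[0,0,0,0,0,0,-1]]}}

```text
time_s: 14.0
tcp_pos: [0.5146, 0.1823, 0.2495]
orientation: [[0.007, 1.0, -0.001], [0.003, 0.001, 1.0], [1.0, -0.007, -0.003]]
wrist_force: [-0.3, 0.3, -1.1]
width: 0.017
finger_force: 30.0
```

```bash
python3 bt.py; python3 -c "
from h import *
s=r.observe();print(s['orientation'].round(4),s['wrist_force'])"
```

```text
px [258.36921463 208.16684341] pred [259.69495617 208.02967941] diam px 7.120988464355469 [  56   70   67   60 2960]
cam [0.51453716 0.1844719  0.28288889] robot [0.51489981 0.18037887 0.28288808] grasp [0.51469839 0.18026411 0.24988889] depth z [0.51514076 0.18638441 0.27690871]
[[ 6.1e-03  1.0e+00 -6.0e-04]
 [ 3.5e-03  6.0e-04  1.0e+00]
 [ 1.0e+00 -6.1e-03 -3.5e-03]] [-0.87830941  0.34364817 -0.16754443]
```

{"fn": "play_rows", "kwargs": {"moves": [[0,0,-5,0,-0.3,0,-1],[0,0,-3,0,0,0,-1],[0,0,-3,0,0,0,-1],[0,0,-2,0,0,0,-1]]}}

```text
time_s: 14.45
tcp_pos: [0.5146, 0.1824, 0.2369]
orientation: [[-0.0, 1.0, -0.001], [0.004, 0.001, 1.0], [1.0, 0.0, -0.004]]
wrist_force: [0.8, -0.2, 0.1]
width: 0.0171
finger_force: 30.0
```

{"fn": "play_rows", "kwargs": {"moves": [[0,0,-4,0,0,0,-1],[0,0,-4,0,0,0,-1],[0,0,-4,0,0,0,-1],[0,0,0,0,0,0,-1]]}}

```text
time_s: 14.85
tcp_pos: [0.5145, 0.1824, 0.2246]
orientation: [[0.001, 1.0, -0.001], [0.004, 0.001, 1.0], [1.0, -0.001, -0.004]]
wrist_force: [0.8, -0.6, 0.5]
width: 0.0173
finger_force: 30.0
```

{"fn": "play_rows", "kwargs": {"moves": [[0,0,-5,0,0,0,-1],[0,0,-5,0,0,0,-1],[0,0,-5,0,0,0,-1],[0,0,-4,0,0,0,-1],[0,0,0,0,0,0,-1]]}}

```text
time_s: 15.35
tcp_pos: [0.5145, 0.1824, 0.2055]
orientation: [[0.001, 1.0, -0.001], [0.004, 0.001, 1.0], [1.0, -0.001, -0.004]]
wrist_force: [0.5, 0.3, 0.2]
width: 0.0168
finger_force: 30.0
```

{"fn": "play_rows", "kwargs": {"moves": [[0,0,0,0,0,0,-0.27],[0,0,0,0,0,0,-0.27],[0,0,0,0,0,0,-0.27],[0,0,0,0,0,0,-0.27],[0,0,0,0,0,0,-0.27]]}}

```text
time_s: 15.85
tcp_pos: [0.5146, 0.1823, 0.2062]
orientation: [[-0.0, 1.0, -0.001], [0.005, 0.001, 1.0], [1.0, 0.0, -0.005]]
wrist_force: [-0.3, 0.2, 0.2]
width: 0.0336
finger_force: 0.0
```

{"fn": "play_rows", "kwargs": {"moves": [[0,0,40,0,0,0,-0.27],[0,0,50,0,0,0,-0.27],[0,-25,0,0,0,0,-0.27],[0,-40,0,-8.5,0,0,-0.27],[0,-40,0,-8.5,0,0,-0.27]]}}

```text
time_s: 16.35
tcp_pos: [0.5143, 0.0759, 0.2953]
orientation: [[0.003, 1.0, -0.001], [0.301, 0.0, 0.954], [0.954, -0.003, -0.301]]
wrist_force: [0.2, 1.1, -0.1]
width: 0.034
finger_force: 0.0
```

{"fn": "play_rows", "kwargs": {"moves": [[0,-30,0,-8.5,0,0,-0.27],[0,-30,0,-8.5,0,0,-0.27],[0,-40,0,-8.5,0,0,-0.27],[0,-40,0,-8.5,0,0,-0.27],[0,-40,0,-8.5,0,0,-0.27]]}}

```text
time_s: 16.85
tcp_pos: [0.5145, -0.1048, 0.2971]
orientation: [[0.0, 1.0, 0.001], [0.867, -0.001, 0.498], [0.498, 0.001, -0.867]]
wrist_force: [0.8, -0.3, -0.2]
width: 0.0339
finger_force: 0.0
```

```bash
python3 see.py n4.png
```

```text
[ 0.5145 -0.1048  0.2971] [[ 0.     1.     0.001]
 [ 0.867 -0.001  0.498]
 [ 0.498  0.001 -0.867]] [-0.69  0.31  1.42  0.4   1.74 -0.69] 16.85
33 [314.68358479 161.15194673]
-57 [326.57599393 195.00932569]
```

View pics/n4.png

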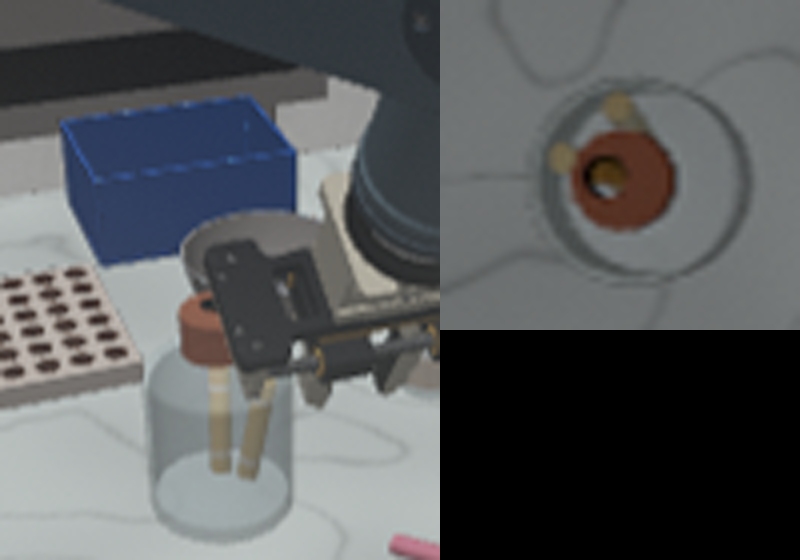

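Both batons are standing inside the jar (side crop (220,420) and (255,430)). The jar hasn't moved, and the robot is clear of everything. I'll hand the job in.

```bash
python3 -c "
from cell import workorder
print(workorder.job_done())"
```

```text
the job is handed in; nothing more can be done
None
```

Both gold batons are in the jar, fed one at a time through the neck hole; the jar has not visibly moved, both blue batons were still in their slots when I last viewed the rack, and I handed the job in at about 17 s of the 67 s allowed.

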